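Free a plaster cast and lift it level out of its casting frame

ROBOT

A 6-joint arm with a two-finger parallel gripper is mounted at the origin on the work surface. World frame = base frame: x ahead of the robot, y to its left, z up, the work surface at z = 0. Lengths are in m, angles in rad, forces in N, time in s.
With the tool pointing down it reaches from about 0.25 to 0.85 m from the base axis. Payload 12.5 kg.
Tool frame: the origin (TCP) lies at the very end of the fingers, on their centre line; the grasp point (between the pads) lies 19 mm behind it; z points along the fingers, y is the line along which they close (so a half turn about z gives the same grasp; the last joint's range is limited). The gripper opens to 93 mm and grips with 3 to 60 N. Pads are 15 mm wide; open, the fingers measure 128 mm over their backs; the gripper's body (75 mm by 188 mm) begins 65 mm behind the grasp point.
Start: joints at [-1.382, 0.351, 1.652, -0, 1.139, -0.085], TCP at [0.149, -0.529, 0.188] pointing down, gripper open.
Joint ranges: [-2.75, 2.75], [-0.79, 2.1], [0.01, 2.65], [-1.57, 4.71], [0.07, 3.14], [-2.87, 2.87]. Speed limits (rad/s): [2.22, 2.22, 2.79, 3.14, 3.14, 3.14].

INTERFACE

Orientations are given as a rotation vector (axis times angle).
In Python, from workcell import observe, get_image, calibration, hand_in, cut_out, mark_of gives the robot as it stands.
- The arm moves only by the tool apply_moves, never from a script. Its argument "plan" is a list of rows, each a list of 3 entries, a list of its own where there are three numbers: the shift along the world's x, y, z in m, then the turn about the world's z in rad, then the finger opening in m, from 0 to 0.093. A call has 1 to 5 rows; each row shifts and turns the commanded pose from where the row before left it; what a row does not reach is not made up. A row lasts 1/10 s, in which the tool goes at most 50 mm and 8.59 degrees, less where a joint would pass 70% of its speed; a pose out of reach is approached as far as the arm can. A call with a gripper value outside its range is refused whole. The fingers move at their own pace and stop on an object; "grip_force" is the grip in N (left out, the last holds). Time passes only in rows, so rows that do not move let the fingers close. It gives the time, the measured TCP pose, the force, the opening and the grip force at its end, in the units of the state.
- observe(): the state, without advancing time (a new reading comes with each control period).
- get_image(name): name is "side" or "top" or "wrist"; returns the picture (384x512x3 uint8, red, green, blue); there is no depth.
- calibration(name): a dict with "fx", "fy", "cx", "cy" (pixels), "distortion" ([k1, k2, p1, p2, k3] as OpenCV has them; the pictures are not rectified), "extrinsics" (4x4, takes a point from world to camera coordinates); the wrist camera has in their place "mount" (4x4, takes a point from camera to tool coordinates, whose origin is the TCP and whose axes are the flange's). Camera axes: x right, y up, looking along -z (the intrinsics and any distortion apply to the point x, -y, -z); pixel columns grow to the right and rows downward; lengths in m; the calibration is good to about 2 mm. A picture is of the moment at which its call begins: read the wrist's pose just before it. calibration takes no time and is no camera call.
- hand_in(): hands the job in; it is judged then, once.
Trained networks look in the newest picture that a camera, given by its name, has taken for a name from the list of things; names that differ only in an ending like _2 or _b are one class to them, and where a whole thing is asked for, a point or a joint stands for the part that bears it (a point fixed in the world has none). Each returns a list of dicts, best first, with "confidence" (0 to 1); they miss things now and then, are a little off and sometimes report something else, mostly with a low value. They report only what shows in the picture. A call takes as long as a camera call.
- cut_out(camera, query): "region" (384x512 bool, what is visible of it) and "xy" ([column, row] in pixels, amid what is visible of it).
- mark_of(camera, query): "xy" ([column, row] in pixels: a listed point, or the origin of a listed thing).
The state is a dict: "clock": time; "joints": joint angles; "qvel": joint speeds; "tau": joint torques, N m; "tool_pos": TCP position; "eef_rot": TCP orientation; "wrist_force": force on the tool from outside, world axes, zero at the start; "torque": the same for the moment, N m; "width": finger opening in m; "finger_force": force on a finger pad.
Only numpy, scipy, OpenCV 4.12 (cv2) and the standard library are available. Lean on these libraries where they do the work, as an engineer would, in place of code of your own. Each camera call takes 0.05 s, during which the arm holds its last target. There are 200 camera calls.

TASK

Take the square-handled point tool out of the tool stand and, with its point about a centimetre down in the open gap between the plaster cast and the casting frame on the long side nearest the robot, run it slowly (about 4 cm a second) along the whole gap from the left end to the right end as seen from the robot. Stand the tool back in its hole, fully down, and let go of it. Then grip the block on the cast, lift the cast straight up out of the frame and finish while still holding it, steady and level, about 10 cm above where it lay and over its frame; leave the other tools and things on the bench where they are.

Things in the scene. Friction and masses are not known exactly. Their poses are not given: they have to be found in the camera images.
- frame: fixed wooden casting frame on the bench, outside 150 mm along its x and 200 mm along its y, rim 35 mm above its origin; origin at the centre of its underside, z up, its -x side is the long side nearest the robot, +y to the robot's left. Walls 15 mm thick, inside 120 x 170 mm; inside, a floor 10 mm above the bench on which the cast lies loosely. An open gap about 10 mm wide and 25 mm deep runs all round between cast and walls.
- seam_left (a point): left end of the gap to be followed (long side nearest the robot), middle of the gap's width, at rim height (35 mm above the bench), 15 mm from the inside of the frame's end wall
- seam_right (a point): right end of the same straight gap, 140 mm from seam_left, at rim height, 15 mm from the other end wall
- cast_block (a point): centre of the block on the plaster cast (half-way up the block). The cast, 0.4 to 0.63 kg, is a plate 100 mm along x, 150 mm along y and 25 mm thick with its top flush with the frame's rim; on its middle stands a block 44 mm along x, 64 mm along y, 40 mm high, whose centre is 20 mm above the plate's top and 45 mm above the plate's underside. Flat rosettes up to 7 mm high lie only in the plate's four corners. x, y as for the frame, z up.
- stylus_grip (a point): centre of the point tool's handle. The tool (70 g) stands upright, point down: handle of dark wood 16 x 16 mm square and 90 mm long (faces along its x and y), below it a round steel shank 5 mm thick and 60 mm long that tapers to a point 2 mm across. The handle's centre is 105 mm above the point. It is the only tool with a square handle.
- stylus_tip (a point): the lower end of the point tool's steel point
- stand: fixed wooden tool stand, block 60 mm along its x, 210 mm along its y, 70 mm high; origin at the centre of its underside, z up. Three round holes of about 10 mm in a row along y, 65 mm apart, the middle one at the centre; each holds a tool whose handle rests on the block's top, the lower end then 10 mm above the bench and the point tool's handle centre 115 mm above the bench. Which tool is in which hole varies.
- sanding_block: cork-coloured sanding block, 60 x 85 x 28 mm; origin at the centre of its underside. A bystander, loose.
- offcut: small marble offcut, 75 x 60 x 55 mm high; origin at the centre of its underside. A bystander, loose.
- mallet: wooden carver's mallet standing on its head, 86 mm across, handle upwards, 212 mm high; origin at the centre of its underside. A bystander, loose.
- bowl: black rubber mixing bowl, 130 mm across, 60 mm high; origin under its centre. A bystander, loose.
- jar: clear jar with a steel cap, 70 mm across, 100 mm high; origin under its centre. A bystander, loose.
- gouge: tool standing in the stand, with a round pear-shaped wooden handle; origin at its lower end, z along it; the top is 136 mm above the origin. A bystander, loose.
- chisel: tool standing in the stand, with a round wooden handle and a steel cap; origin at its lower end, z along it; the top is 140 mm above the origin. A bystander, loose.

How it is judged:
By the outcome, as a careful person would: the job done as asked, in the order asked, and still so for the second after the job is handed in, while the arm keeps its last pose, push and grip.
It also fails if it takes over 72 s, if anything falls off the work surface, if the arm or the gripper's body presses on something with over 40 N, if the wrist force passes 120 N, or if a joint passes its speed limit or range.

## Working session

There is one attempt and no reset: what is moved stays moved. The work goes in short steps, Python scripts to look and compute and a tool call to move; the robot and the scene stay as the last step left them, time stands still between calls to the robot, and variables do not carry over. Pictures are saved under pics/ and viewed, at most 10 in all, crops included, and the job is handed in when it is done.

Besides the shell and the picture viewer there is one more tool, called after "Call:" as name([rows], argument=value, ...), one row to a line, values as JSON. apply_moves: Moves the arm, as the interface text tells. Its arguments: {"type":"object","properties":{"plan":{"type":"array","items":{"type":"array"}},"grip_force":{"type":"number"}},"required":["plan"]}

```bash
ls; mkdir -p pics
python3 - <<'E'
from workcell import *
import cv2,numpy as np
s=observe();print({k:np.round(v,3).tolist() for k,v in s.items()})
for c in ["side","top","wrist"]:
    im=get_image(c);cv2.imwrite(f"pics/{c}0.png",im[:,:,::-1])
    k=calibration(c);print(c,{a:np.round(b,4).tolist() for a,b in k.items()})
a=cv2.imread("pics/side0.png");b=cv2.imread("pics/top0.png")
cv2.imwrite("pics/both.png",cv2.resize(np.vstack([a,b]),(800,1200))[:, :]) if 0 else None
for c in ["top","side"]:
  for q in ["stylus_grip","stylus_tip","stand","seam_left","seam_right","cast_block","frame"]:
    print(c,q,[(np.round(d["xy"],1).tolist(),round(d["confidence"],2)) for d in mark_of(c,q)[:3]])
E
```

```text
pics
{'clock': 0.0, 'joints': [-1.382, 0.351, 1.652, -0.0, 1.139, -0.085], 'qvel': [0.0, 0.001, -0.001, -0.0, 0.0, -0.001], 'tau': [-0.0, -49.732, -28.526, 0.07, 0.026, -0.0], 'tool_pos': [0.149, -0.529, 0.188], 'eef_rot': [-3.111, -0.429, 0.0], 'wrist_force': [-0.406, -0.293, -1.319], 'torque': [-0.05, -0.022, 0.02], 'finger_force': 0.0, 'width': 0.093}
side {'fx': 353.6143, 'fy': 353.6143, 'cx': 258.8375, 'cy': 193.7799, 'distortion': [-0.0676, 0.0, 0.0, 0.0, 0.0], 'extrinsics': [[0.9903, -0.1388, -0.0003, -0.6093], [0.092, 0.6549, 0.7501, -0.1367], [-0.1039, -0.7429, 0.6613, -0.7992], [0.0, 0.0, 0.0, 1.0]]}
top {'fx': 348.2051, 'fy': 348.2051, 'cx': 255.3894, 'cy': 194.5705, 'distortion': [-0.0967, 0.0, 0.0, 0.0, 0.0], 'extrinsics': [[-0.0662, -0.9978, -0.0041, 0.0148], [0.9715, -0.0653, 0.228, -0.6104], [-0.2278, 0.0111, 0.9736, -0.8573], [0.0, 0.0, 0.0, 1.0]]}
wrist {'fx': 318.6919, 'fy': 318.6919, 'cx': 256.3031, 'cy': 189.1716, 'distortion': [-0.0559, 0.0, 0.0, 0.0, 0.0], 'mount': [[-0.0006, 0.9651, 0.2619, 0.0737], [1.0, 0.0006, 0.0002, -0.0004], [0.0, 0.2619, -0.9651, -0.1962], [0.0, 0.0, 0.0, 1.0]]}
top stylus_grip [([361.7, 194.1], 0.59)]
top stylus_tip []
top stand [([324.5, 215.5], 0.75)]
top seam_left [([154.9, 255.9], 0.56), ([240.9, 154.1], 0.42), ([302.8, 146.5], 0.37)]
top seam_right [([203.4, 249.6], 0.69)]
top cast_block [([170.2, 234.2], 0.86), ([308.3, 220.0], 0.4)]
top frame []
side stylus_grip [([262.9, 309.6], 0.75)]
side stylus_tip [([248.9, 313.5], 0.39), ([212.9, 164.7], 0.19)]
side stand [([247.5, 312.5], 0.76)]
side seam_left [([191.5, 160.5], 0.57), ([213.6, 165.9], 0.45)]
side seam_right [([197.1, 191.1], 0.73)]
side cast_block [([213.3, 162.4], 0.69)]
side frame [([215.7, 179.1], 0.66)]
```

View pics/side0.png

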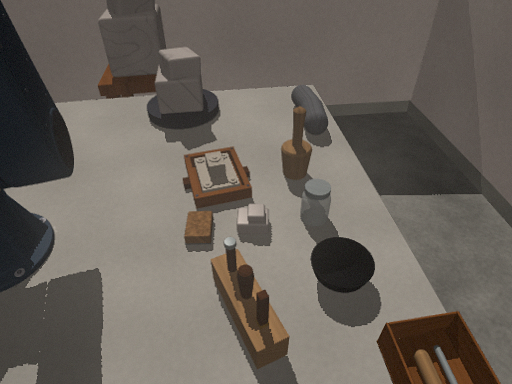

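View pics/top0.png

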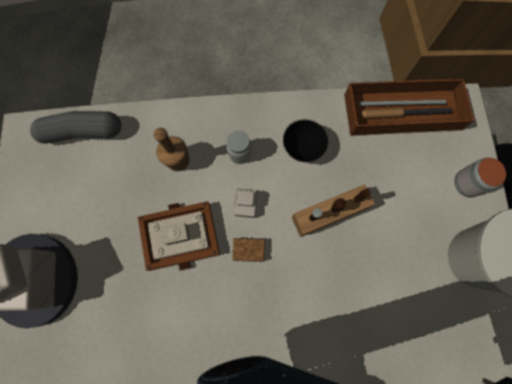

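```bash
cat > h.py <<'E'
from workcell import *
import cv2,numpy as np
from scipy.spatial.transform import Rotation as R
def cam(c,s=None):
    k=calibration(c);K=np.array([[k['fx'],0,k['cx']],[0,k['fy'],k['cy']],[0,0,1]]);D=np.array(k['distortion'])
    if c=='wrist':
        s=s or observe();T=np.eye(4);T[:3,:3]=R.from_rotvec(s['eef_rot']).as_matrix();T[:3,3]=s['tool_pos']
        W=T@np.array(k['mount'])
    else: W=np.linalg.inv(np.array(k['extrinsics']))
    return K,D,W
def ray(C,xy):
    K,D,W=C
    u=cv2.undistortPoints(np.array([[xy]],float),K,D)[0,0]
    return W[:3,3],W[:3,:3]@np.array([u[0],-u[1],-1])
def at_z(C,xy,z):
    o,d=ray(C,xy);return o+d*(z-o[2])/d[2]
def proj(C,P):
    K,D,W=C;p=(np.atleast_2d(P)-W[:3,3])@W[:3,:3]
    return cv2.projectPoints(p*[1,-1,-1],np.zeros(3),np.zeros(3),K,D)[0][:,0]
def tri(obs):
    A=np.zeros((3,3));b=np.zeros(3)
    for C,xy in obs:
        o,d=ray(C,xy);d=d/np.linalg.norm(d);M=np.eye(3)-np.outer(d,d);A+=M;b+=M@o
    return np.linalg.solve(A,b)
E
python3 - <<'E'
from h import *
t=cam('top');s=cam('side')
print(np.round([np.r_[at_z(t,(361.7,194.1),.115)],at_z(s,(262.9,309.6),.115),
 tri([(t,(361.7,194.1)),(s,(262.9,309.6))]),at_z(t,(324.5,215.5),0),at_z(s,(247.5,312.5),0),
 at_z(t,(154.9,255.9),.035),at_z(s,(191.5,160.5),.035),at_z(t,(203.4,249.6),.035),at_z(s,(197.1,191.1),.035),
 at_z(t,(170.2,234.2),.055),at_z(s,(213.3,162.4),.055)],3))
E
```

```text
[[ 0.583 -0.296  0.115]
 [ 0.581 -0.291  0.115]
 [ 0.581 -0.294  0.122]
 [ 0.552 -0.219  0.   ]
 [ 0.561 -0.226  0.   ]
 [ 0.467  0.255  0.035]
 [ 0.456  0.25   0.035]
 [ 0.476  0.123  0.035]
 [ 0.471  0.113  0.035]
 [ 0.521  0.207  0.055]
 [ 0.518  0.204  0.055]]
```

Side view: point tool at (262,307), gouge (245,280), chisel (231,245); frame at (215,175), mallet (297,150), jar (317,200). Top view: the same layout, frame at (179,236), square tool at the right end of the stand (362,194). Moving over the stand.

Call:
apply_moves([
  [[0.03,0.02,0.03],0,0.045],
  [[0.04,0.025,0.02],0.02,0.045],
  [[0.04,0.025,0.02],0.02,0.045],
  [[0.04,0.025,0],0.02,0.045],
  [[0.04,0.025,0],0.02,0.045],
])

```text
clock: 1.35
tool_pos: [0.3383, -0.4097, 0.2583]
eef_rot: [3.091, 0.553, 0.001]
wrist_force: [0.2, -0.5, -0.8]
width: 0.0574
finger_force: 0.0
```

Call:
apply_moves([
  [[0.04,0.025,0],0,0.045],
  [[0.04,0.025,0],0,0.045],
  [[0.04,0.025,0],0,0.045],
  [[0.04,0.025,0],0,0.045],
  [[0.04,0.025,0],0,0.045],
])

```text
clock: 1.85
tool_pos: [0.5383, -0.2843, 0.2575]
eef_rot: [3.092, 0.553, 0.0]
wrist_force: [-0.6, -0.2, 0.9]
width: 0.0447
finger_force: 0.0
```

Call:
apply_moves([
  [[0.02,0.005,0],0,0.045],
  [[0,0,0],0,0.045],
  [[0,0,0],0,0.045],
])

```text
clock: 2.15
tool_pos: [0.5565, -0.2807, 0.2571]
eef_rot: [-3.092, -0.554, 0.001]
wrist_force: [-0.7, -0.1, -0.2]
width: 0.0453
finger_force: 0.0
```

Run:
```python
from h import *
s=observe();print({k:np.round(s[k],3).tolist() for k in ['clock','tool_pos','eef_rot','joints','width','qvel']})
im=get_image('wrist');cv2.imwrite("pics/w1.png",im[:,:,::-1]);C=cam('wrist',s)
for q,z in [("stylus_grip",.115),("stylus_tip",.01),("stand",0),("gouge",.01),("chisel",.01)]:
    for d in mark_of('wrist',q)[:2]: print(q,np.round(d["xy"],1),round(d["confidence"],2),np.round(at_z(C,d["xy"],z),4))
for q in ["stylus_grip","stand"]:
    for d in cut_out('wrist',q)[:1]:
        r=d["region"].astype(np.uint8);print(q,r.sum(),d["confidence"]);c=max(cv2.findContours(r,0,1)[0],key=cv2.contourArea)
        print(np.round(cv2.minAreaRect(c)[0],1),cv2.minAreaRect(c)[1:],cv2.boxPoints(cv2.minAreaRect(c)).tolist())
```

```text
{'clock': 2.15, 'tool_pos': [0.556, -0.281, 0.257], 'eef_rot': [-3.092, -0.554, 0.001], 'joints': [-0.542, 0.431, 1.362, -0.0, 1.349, 0.675], 'width': 0.045, 'qvel': [-0.023, -0.017, 0.014, -0.001, -0.002, -0.001]}
stylus_grip [277.  154.5] 0.68 [ 0.583  -0.2941  0.115 ]
stylus_grip [70.9 54.6] 0.28 [ 0.6069 -0.0611  0.115 ]
stand [223.2 139.1] 0.71 [ 0.5626 -0.228   0.    ]
gouge [219.1 144.4] 0.68 [ 0.5551 -0.2256  0.01  ]
chisel [178.7 141. ] 0.9 [ 0.5402 -0.1712  0.01  ]
stylus_grip 482 0.74
[274.5 157. ] ((28.0, 19.0), 90.0) [[265.0, 143.0], [284.0, 143.0], [284.0, 171.0], [265.0, 171.0]]
stand 6747 0.78
[217.5 146.1] ((174.1635284423828, 52.40902328491211), 1.3478872776031494) [[129.84188842773438, 170.21981811523438], [131.07470703125, 117.82528686523438], [305.1900329589844, 121.922119140625], [303.95721435546875, 174.316650390625]]
```

View pics/w1.png

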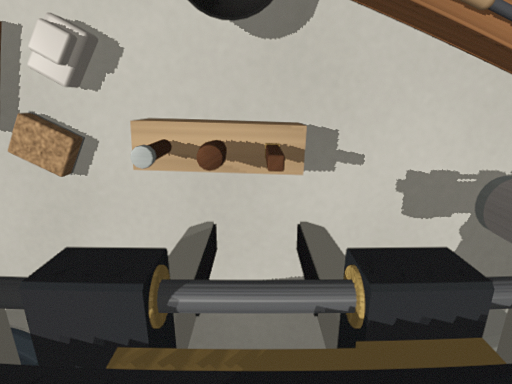

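Stand nearly square with the gripper; square tool's top at about (275,162), gouge (210,155), chisel (145,155). Refining with the handle top.

Run:
```python
from h import *
C=cam('wrist');im=cv2.imread('pics/w1.png')
print(at_z(C,(275,162),.16),at_z(C,(277,154.5),.115))
# predicted handle outlines for candidate centre
a=-1.234+np.pi/2
for c in [(.583,-.294),(.581,-.2935)]:
    Rm=np.array([[np.cos(a),-np.sin(a)],[np.sin(a),np.cos(a)]])
    q=np.array([[1,1],[1,-1],[-1,-1],[-1,1]])*.008@Rm.T+c
    for z in (.16,.07):
        p=proj(C,np.c_[q,np.full(4,z)]);print(np.round(p).tolist())
        cv2.polylines(im,[np.int32(np.round(p))],True,(0,255,0) if c[0]>.582 else (0,0,255),1)
cv2.imwrite('pics/w1c.png',cv2.resize(im[110:190,225:325],None,fx=6,fy=6,interpolation=0))
```

```text
[ 0.58142443 -0.29008908  0.16      ] [ 0.58301897 -0.29451564  0.115     ]
[[271.0, 153.0], [288.0, 154.0], [288.0, 170.0], [271.0, 170.0]]
[[268.0, 142.0], [281.0, 142.0], [281.0, 155.0], [267.0, 155.0]]
[[270.0, 155.0], [287.0, 155.0], [286.0, 172.0], [269.0, 172.0]]
[[267.0, 143.0], [280.0, 143.0], [280.0, 157.0], [266.0, 156.0]]
```

View pics/w1c.png

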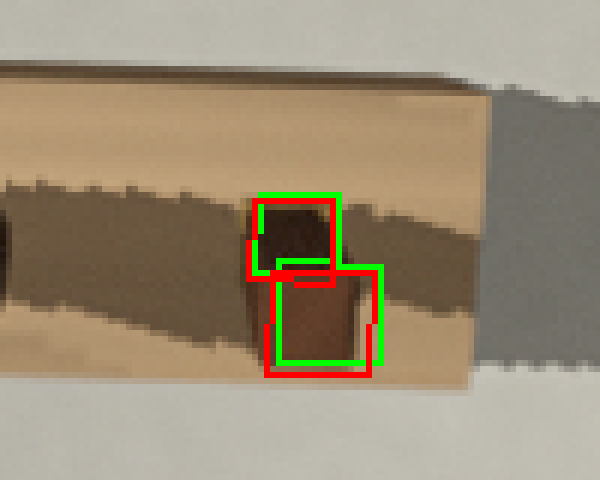

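Overlay shows the handle about 1–2 px left of my red outline: centre ≈ (0.581, −0.292). Going down and gripping.

Call:
apply_moves([
  [[0.0245,-0.0113,-0.02],-0.018,0.045],
  [[0,0,-0.035],0,0.045],
  [[0,0,-0.035],0,0.045],
  [[0,0,-0.035],0,0.045],
  [[0,0,-0.035],0,0.045],
])

```text
clock: 3.05
tool_pos: [0.5811, -0.2921, 0.0962]
eef_rot: [3.097, 0.525, 0.0]
wrist_force: [0.7, -0.4, 0.5]
width: 0.0453
finger_force: 0.0
```

Call:
apply_moves([
  [[0,0,0],0,0.045],
  [[0,0,0],0,0.0],
  [[0,0,0],0,0.0],
  [[0,0,0],0,0.0],
  [[0,0,0],0,0.0],
], grip_force=40)

```text
clock: 3.55
tool_pos: [0.5818, -0.2923, 0.0989]
eef_rot: [3.096, 0.525, 0.002]
wrist_force: [0.6, 0.4, -0.1]
width: 0.0171
finger_force: 0.1
```

Call:
apply_moves([
  [[0,0,0],0,0.0],
  [[0,0,0],0,0.0],
  [[0,0,0],0,0.0],
])

```text
clock: 3.85
tool_pos: [0.5818, -0.2923, 0.0986]
eef_rot: [3.096, 0.525, 0.002]
wrist_force: [-0.8, 1.0, 6.4]
width: 0.0159
finger_force: 40.0
```

Call:
apply_moves([
  [[0,0,0.02],0,0.0],
  [[0,0,0.03],0,0.0],
  [[0,0,0.04],0,0.0],
  [[0,0,0.045],0,0.0],
  [[0,0,0.045],0,0.0],
])

```text
clock: 4.35
tool_pos: [0.5809, -0.2918, 0.2792]
eef_rot: [-3.097, -0.525, 0.001]
wrist_force: [-0.6, -0.2, -0.2]
width: 0.0158
finger_force: 40.0
```

Call:
apply_moves([
  [[-0.01,0.03,0],0,0.0],
  [[-0.015,0.045,0],0,0.0],
  [[-0.015,0.045,0],0,0.0],
  [[-0.015,0.045,0],0,0.0],
  [[-0.015,0.045,0],0,0.0],
])

```text
clock: 4.85
tool_pos: [0.5103, -0.0804, 0.2775]
eef_rot: [-3.097, -0.524, -0.0]
wrist_force: [0.3, 0.0, 0.0]
width: 0.0156
finger_force: 40.0
```

Call:
apply_moves([
  [[-0.015,0.045,0],0,0.0],
  [[-0.015,0.045,0],0,0.0],
  [[-0.015,0.045,-0.015],0,0.0],
  [[-0.015,0.045,-0.02],0,0.0],
  [[-0.015,0.045,-0.02],0,0.0],
])

```text
clock: 5.35
tool_pos: [0.4363, 0.142, 0.2234]
eef_rot: [-3.097, -0.525, -0.002]
wrist_force: [0.6, 0.1, -0.6]
width: 0.0161
finger_force: 40.0
```

Call:
apply_moves([
  [[-0.015,0.03,-0.015],0,0.0],
  [[-0.005,0.01,0],0,0.0],
  [[0,0,0],0,0.0],
  [[0,0,0],0,0.0],
])

```text
clock: 5.75
tool_pos: [0.418, 0.1798, 0.2094]
eef_rot: [3.097, 0.525, 0.002]
wrist_force: [0.2, -0.2, -1.3]
width: 0.0155
finger_force: 40.0
```

Run:
```python
from h import *
s=observe();print({k:np.round(s[k],4).tolist() for k in ['clock','tool_pos','eef_rot','joints','width','wrist_force','qvel']})
im=get_image('wrist');C=cam('wrist',s)
for q,z in [("stylus_tip",s['tool_pos'][2]-.0886),("seam_left",.035),("seam_right",.035),("cast_block",.055),("frame",0),("mallet",0),("jar",0)]:
    for d in mark_of('wrist',q)[:2]: print(q,np.round(d["xy"],1),round(d["confidence"],2),np.round(at_z(C,d["xy"],z),4))
p=proj(C,np.array(s['tool_pos'])-[0,0,.0886]);print('nominal tip',p)
cv2.imwrite("pics/w2.png",cv2.resize(im[:,:,::-1],(800,600),interpolation=cv2.INTER_CUBIC))
cv2.imwrite("pics/w2raw.png",im[:,:,::-1]);np.savez('w2.npz',tp=s['tool_pos'],er=s['eef_rot'])
```

```text
{'clock': 5.75, 'tool_pos': [0.418, 0.1798, 0.2094], 'eef_rot': [3.0973, 0.5249, 0.0022], 'joints': [0.3042, 0.1514, 1.8593, -0.0004, 1.1295, 1.5393], 'width': 0.0155, 'wrist_force': [0.1973, -0.1923, -1.2792], 'qvel': [-0.0202, 0.0013, -0.003, -0.0006, -0.004, 0.0018]}
stylus_tip [255.6 181.6] 0.62 [0.4213 0.182  0.1208]
seam_left [204.4 112.8] 0.72 [0.4583 0.2567 0.035 ]
seam_right [323.6 134.2] 0.88 [0.4805 0.1196 0.035 ]
cast_block [273.8  71. ] 0.61 [0.5245 0.198  0.055 ]
frame [256.7 184.4] 0.59 [0.3902 0.1699 0.    ]
nominal tip [[256.69089305 185.57819049]]
```

View pics/w2.png

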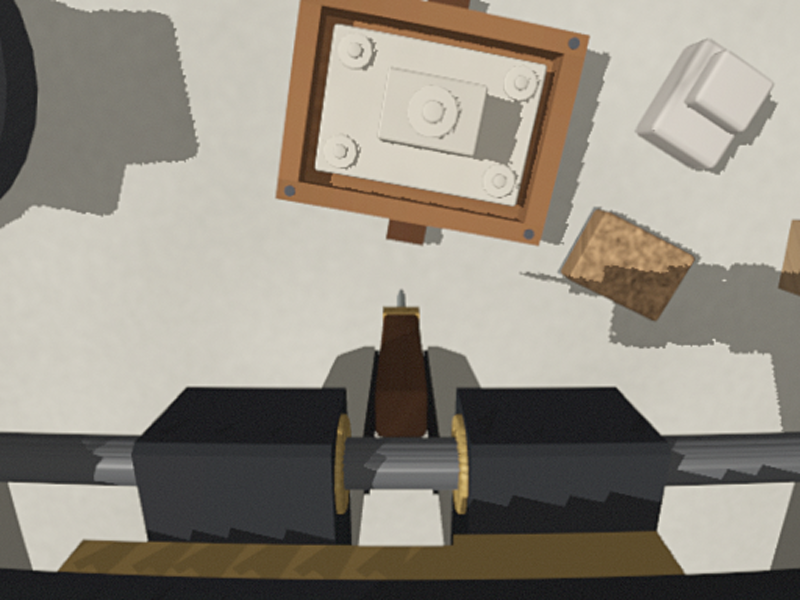

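The view shows the tool tip at about (401,290) in the 800-px picture (matches nominal), near-side gap running from (318,177) to (512,212), and frame rim corners at (276,197), (540,245), (588,37).

Run:
```python
from h import *
d=np.load('w2.npz');s=dict(tool_pos=d['tp'],eef_rot=d['er']);C=cam('wrist',s)
f=lambda p,z:at_z(C,np.array(p)*.64,z)[:2]
bl,br,tr=[f(p,.035) for p in [(276,197),(540,245),(588,37)]]
print('rim',np.round([bl,br,tr],4),np.linalg.norm(bl-br),np.linalg.norm(tr-br))
cc=np.array([f(p,.035) for p in [(333,25),(546,66),(516,205),(315,170)]])
print('cast c',cc.mean(0),cc.round(4).tolist())
y=(bl-br)/np.linalg.norm(bl-br);x=np.array([y[1],-y[0]]);yaw=np.arctan2(-y[0],y[1]);ctr=(bl+tr)/2
c2=(bl+br)/2+.075*x
print('yaw',yaw,'ctr',ctr,c2)
for c in (ctr,c2): print('seam',c-.055*x+.07*y,c-.055*x-.07*y)
im=cv2.imread('pics/w2raw.png');im=cv2.resize(im,None,fx=4,fy=4,interpolation=cv2.INTER_CUBIC)
sl,sr=np.array([.4583,.2567]),np.array([.4805,.1196])
c=ctr
def poly(hx,hy,z,col):
    p=proj(C,[np.r_[c+x*a*hx+y*b*hy,z] for a,b in [(1,1),(1,-1),(-1,-1),(-1,1)]])
    cv2.polylines(im,[np.int32(p*4+1.5)],True,col,1)
poly(.075,.1,.035,(0,255,0));poly(.06,.085,.035,(255,0,0));poly(.05,.075,.035,(0,0,255))
for q in (sl,sr,c-.055*x+.07*y,c-.055*x-.07*y): cv2.circle(im,tuple(np.int32(proj(C,np.r_[q,.035])[0]*4+1.5)),3,(255,0,255),-1)
cv2.imwrite('pics/w2c.png',im[0:600,700:1500][:, :800])
```

```text
rim [[0.4336 0.2826]
 [0.4647 0.085 ]
 [0.6102 0.1099]] 0.20003045732915498 0.14757366340267228
cast c [0.52220068 0.1956837 ] [[0.5585, 0.2779], [0.5825, 0.1302], [0.4863, 0.1136], [0.4615, 0.261]]
yaw 0.15603571859335733 ctr [0.52190951 0.19627023] [0.52326829 0.19548222]
seam [0.45669947 0.25687263] [0.47845594 0.11857347]
seam [0.45805824 0.25608462] [0.47981471 0.11778546]
```

View pics/w2c.png

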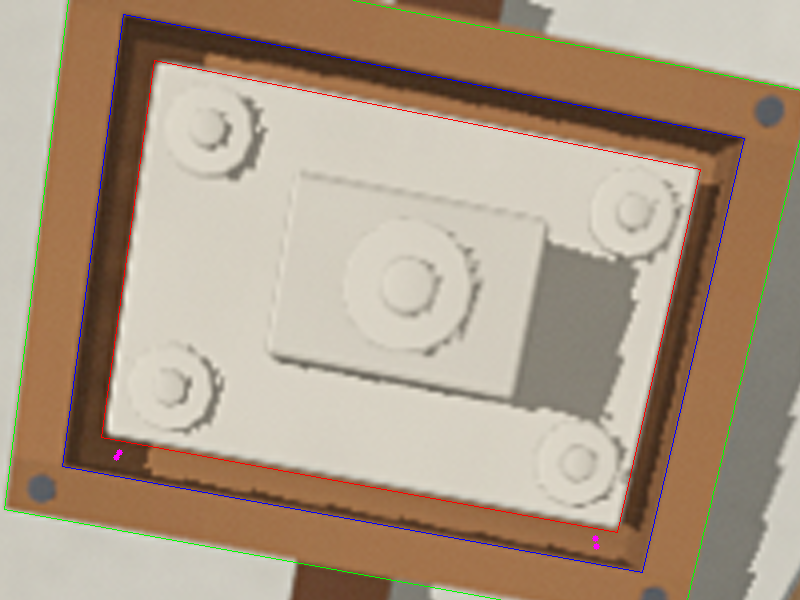

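Call:
apply_moves([
  [[0.013,0.025,-0.01],0,0.0],
  [[0.013,0.026,-0.015],0,0.0],
  [[0.013,0.0259,-0.021],0,0.0],
  [[0,0,-0.015],0,0.0],
  [[0,0,0],0,0.0],
])

```text
clock: 6.65
tool_pos: [0.4552, 0.2571, 0.1456]
eef_rot: [3.096, 0.526, -0.006]
wrist_force: [-1.0, -0.2, -0.3]
width: 0.0158
finger_force: 40.0
```

Call:
apply_moves([
  [[0,0,0],0,0.0],
  [[0,0,0],0,0.0],
])

```text
clock: 6.85
tool_pos: [0.4566, 0.2571, 0.1487]
eef_rot: [-3.097, -0.524, -0.002]
wrist_force: [-0.3, -0.9, -1.4]
width: 0.0158
finger_force: 40.0
```

Run:
```python
from h import *
s=observe();print({k:np.round(s[k],4).tolist() for k in ['clock','tool_pos','joints','wrist_force']})
im=get_image('wrist');C=cam('wrist',s)
for q,z in [("stylus_tip",s['tool_pos'][2]-.0886),("seam_left",.035),("seam_right",.035)]:
    for d in mark_of('wrist',q)[:1]: print(q,np.round(d["xy"],1),round(d["confidence"],2),np.round(at_z(C,d["xy"],z),4))
p=proj(C,[np.array(s['tool_pos'])-[0,0,.0886],[.457,.2567,.035],[.4788,.1184,.035]]);print(p)
im=cv2.resize(im[:,:,::-1],None,fx=4,fy=4,interpolation=cv2.INTER_CUBIC)
for q in p: cv2.circle(im,tuple(np.int32(q*4+1.5)),3,(255,0,255),-1)
cv2.imwrite("pics/w3.png",im[400:1000,800:1600])
np.savez('w3.npz',tp=s['tool_pos'],er=s['eef_rot'])
```

```text
{'clock': 6.85, 'tool_pos': [0.4566, 0.2571, 0.1487], 'joints': [0.4241, 0.3497, 1.7613, -0.0001, 1.0291, 1.6595], 'wrist_force': [-0.2944, -0.9486, -1.4025]}
stylus_tip [258.2 184. ] 0.94 [0.4584 0.2563 0.0601]
seam_left [257.9 178.2] 0.76 [0.458  0.2564 0.035 ]
seam_right [390.5 201.2] 0.95 [0.4801 0.1196 0.035 ]
[[256.7321751  185.58414651]
 [257.25321917 179.05729097]
 [391.04249123 202.66899376]]
```

View pics/w3.png

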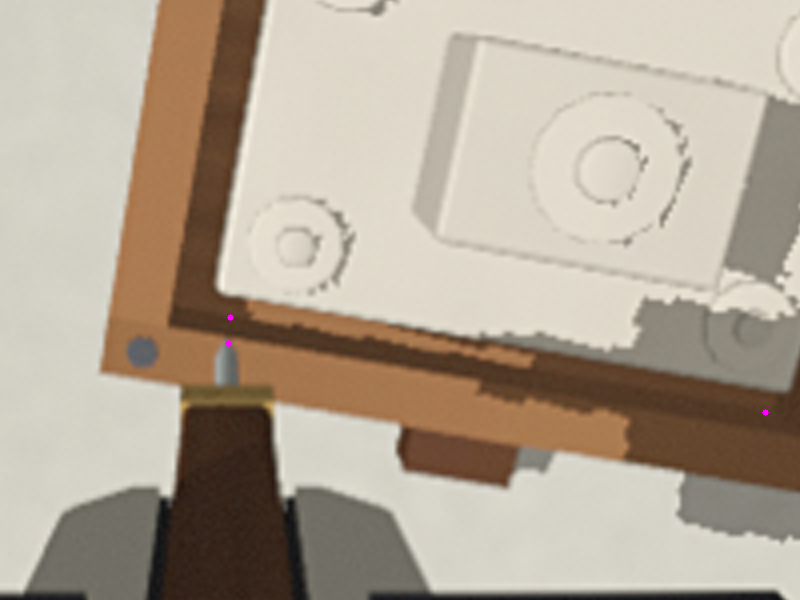

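Tip drawn at (226,341) sits right on its nominal dot, and the seam dot lies mid-gap at (230,317). Lowering the point 1 cm below the rim and running the gap.

Call:
apply_moves([
  [[0,0.0025,-0.01],0,0.0],
  [[0,0,-0.01],0,0.0],
  [[0,0,-0.01],0,0.0],
  [[0,0,-0.005],0,0.0],
  [[0,0,0],0,0.0],
])

```text
clock: 7.55
tool_pos: [0.4557, 0.2596, 0.1115]
eef_rot: [3.097, 0.525, -0.003]
wrist_force: [-0.4, 0.3, -0.9]
width: 0.0156
finger_force: 40.0
```

Call:
apply_moves([
  [[0,0,0],0,0.0],
  [[0,0,0],0,0.0],
])

```text
clock: 7.75
tool_pos: [0.4564, 0.2599, 0.1129]
eef_rot: [-3.097, -0.525, -0.001]
wrist_force: [0.7, -1.2, 0.2]
width: 0.0157
finger_force: 40.0
```

Call:
apply_moves([
  [[0.00062,-0.00395,0],0,0.0],
  [[0.00062,-0.00395,0],0,0.0],
  [[0.00062,-0.00395,0],0,0.0],
  [[0.00062,-0.00395,0],0,0.0],
  [[0.00062,-0.00395,0],0,0.0],
])

```text
clock: 8.25
tool_pos: [0.4594, 0.2396, 0.1127]
eef_rot: [-3.097, -0.525, -0.0]
wrist_force: [0.1, 0.3, -1.2]
width: 0.0158
finger_force: 40.0
```

Call:
apply_moves([
  [[0.00062,-0.00395,0],0,0.0],
  [[0.00062,-0.00395,0],0,0.0],
  [[0.00062,-0.00395,0],0,0.0],
  [[0.00062,-0.00395,0],0,0.0],
  [[0.00062,-0.00395,0],0,0.0],
])

```text
clock: 8.75
tool_pos: [0.4624, 0.22, 0.1126]
eef_rot: [3.097, 0.525, -0.0]
wrist_force: [-0.1, -0.1, -1.1]
width: 0.0155
finger_force: 40.0
```

Call:
apply_moves([
  [[0.00062,-0.00395,0],0,0.0],
  [[0.00062,-0.00395,0],0,0.0],
  [[0.00062,-0.00395,0],0,0.0],
  [[0.00062,-0.00395,0],0,0.0],
  [[0.00062,-0.00395,0],0,0.0],
])

```text
clock: 9.25
tool_pos: [0.4655, 0.2002, 0.1126]
eef_rot: [3.097, 0.525, -0.0]
wrist_force: [0.3, -0.2, -0.3]
width: 0.0158
finger_force: 40.0
```

Call:
apply_moves([
  [[0.00062,-0.00395,0],0,0.0],
  [[0.00062,-0.00395,0],0,0.0],
  [[0.00062,-0.00395,0],0,0.0],
  [[0.00062,-0.00395,0],0,0.0],
  [[0.00062,-0.00395,0],0,0.0],
])

```text
clock: 9.75
tool_pos: [0.4686, 0.1805, 0.1126]
eef_rot: [3.097, 0.525, -0.0]
wrist_force: [0.4, 0.3, -0.9]
width: 0.0158
finger_force: 40.0
```

Call:
apply_moves([
  [[0.00062,-0.00395,0],0,0.0],
  [[0.00062,-0.00395,0],0,0.0],
  [[0.00062,-0.00395,0],0,0.0],
  [[0.00062,-0.00395,0],0,0.0],
  [[0.00062,-0.00395,0],0,0.0],
])

```text
clock: 10.25
tool_pos: [0.4717, 0.1607, 0.1126]
eef_rot: [-3.097, -0.525, 0.0]
wrist_force: [-0.2, -0.1, -0.4]
width: 0.0162
finger_force: 40.0
```

Call:
apply_moves([
  [[0.00062,-0.00395,0],0,0.0],
  [[0.00062,-0.00395,0],0,0.0],
  [[0.00062,-0.00395,0],0,0.0],
  [[0.00062,-0.00395,0],0,0.0],
  [[0.00062,-0.00395,0],0,0.0],
])

```text
clock: 10.75
tool_pos: [0.4748, 0.141, 0.1126]
eef_rot: [-3.097, -0.525, 0.0]
wrist_force: [0.1, -0.4, -1.5]
width: 0.0157
finger_force: 40.0
```

Call:
apply_moves([
  [[0.00062,-0.00395,0],0,0.0],
  [[0.00062,-0.00395,0],0,0.0],
  [[0.00062,-0.00395,0],0,0.0],
  [[0.00062,-0.00395,0],0,0.0],
  [[0.00062,-0.00395,0],0,0.0],
])

```text
clock: 11.25
tool_pos: [0.4779, 0.1212, 0.1126]
eef_rot: [3.097, 0.525, 0.0]
wrist_force: [0.7, -0.3, 0.1]
width: 0.0156
finger_force: 40.0
```

Call:
apply_moves([
  [[0.0003,-0.002,0],0,0.0],
  [[0,0,0],0,0.0],
  [[0,0,0],0,0.0],
])

```text
clock: 11.55
tool_pos: [0.4782, 0.1196, 0.1126]
eef_rot: [-3.097, -0.525, 0.0]
wrist_force: [0.1, -0.1, -0.5]
width: 0.0157
finger_force: 40.0
```

Run:
```python
from h import *
s=observe();print({k:np.round(s[k],4).tolist() for k in ['clock','tool_pos','joints','wrist_force']})
im=get_image('wrist');C=cam('wrist',s)
for q,z in [("stylus_tip",s['tool_pos'][2]-.0886),("seam_right",.035),("cast_block",.055)]:
    for d in mark_of('wrist',q)[:1]: print(q,np.round(d["xy"],1),round(d["confidence"],2),np.round(at_z(C,d["xy"],z),4))
t=get_image('top');T=cam('top')
for q,z in [("mallet",0),("jar",0),("cast_block",.055)]:
    for d in mark_of('top',q)[:1]: print(q,np.round(d["xy"],1),round(d["confidence"],2),np.round(at_z(T,d["xy"],z),4))
```

```text
{'clock': 11.55, 'tool_pos': [0.4782, 0.1196, 0.1126], 'joints': [0.1506, 0.3476, 1.8705, 0.0001, 0.9235, 1.3856], 'wrist_force': [0.1171, -0.0763, -0.4942]}
stylus_tip [258.  183.8] 0.75 [0.48  0.119 0.024]
seam_right [258.9 187.8] 0.62 [0.4794 0.118  0.035 ]
cast_block [182.4 110.7] 0.94 [0.5234 0.1967 0.055 ]
mallet [176.1 160.5] 0.6 [0.7457 0.2007 0.    ]
jar [239.6 155.1] 0.85 [0.7492 0.0119 0.    ]
```

Call:
apply_moves([
  [[0.0006,-0.004,0],0,0.0],
  [[0,0,0.02],0,0.0],
  [[0,0,0.05],0,0.0],
  [[0,0,0.05],0,0.0],
  [[0,0,0.05],0,0.0],
])

```text
clock: 12.45
tool_pos: [0.4783, 0.1152, 0.2846]
eef_rot: [3.097, 0.525, -0.0]
wrist_force: [0.6, 0.6, -1.0]
width: 0.0157
finger_force: 40.0
```

Call:
apply_moves([
  [[0.011,-0.044,0],0,0.0],
  [[0.011,-0.044,0],0,0.0],
  [[0.011,-0.044,0],0,0.0],
  [[0.011,-0.044,0],0,0.0],
  [[0.011,-0.044,0],0,0.0],
])

```text
clock: 12.95
tool_pos: [0.5338, -0.1066, 0.2827]
eef_rot: [3.097, 0.525, 0.0]
wrist_force: [0.8, 0.4, -0.4]
width: 0.0157
finger_force: 40.0
```

Call:
apply_moves([
  [[0.011,-0.044,0],0,0.0],
  [[0.011,-0.044,0],0,0.0],
  [[0.011,-0.044,0],0,0.0],
  [[0.011,-0.044,0],0,0.0],
  [[0.004,-0.012,0],0,0.0],
])

```text
clock: 13.45
tool_pos: [0.5815, -0.2965, 0.2816]
eef_rot: [3.098, 0.52, -0.001]
wrist_force: [0.3, 0.2, -0.5]
width: 0.0164
finger_force: 40.0
```

Call:
apply_moves([
  [[0,0,-0.03],0,0.0],
  [[0,0,-0.03],0,0.0],
  [[0,0,-0.03],0,0.0],
  [[0,0,0],0,0.0],
  [[0,0,0],0,0.0],
])

```text
clock: 13.95
tool_pos: [0.5819, -0.2923, 0.1934]
eef_rot: [-3.097, -0.525, -0.0]
wrist_force: [-0.8, 0.5, -0.6]
width: 0.0156
finger_force: 40.0
```

Call:
apply_moves([
  [[0,0,-0.02],0,0.0],
  [[0,0,-0.01],0,0.0],
  [[0,0,-0.01],0,0.0],
  [[0,0,-0.01],0,0.0],
  [[0,0,0],0,0.0],
])

```text
clock: 14.45
tool_pos: [0.5813, -0.2921, 0.1416]
eef_rot: [-3.096, -0.525, 0.002]
wrist_force: [-1.1, 0.0, -0.8]
width: 0.0157
finger_force: 40.0
```

Call:
apply_moves([
  [[0,0,-0.015],0,0.0],
  [[0,0,-0.015],0,0.0],
  [[0,0,-0.01],0,0.0],
  [[0,0,-0.003],0,0.0],
  [[0,0,0],0,0.0],
])

```text
clock: 14.95
tool_pos: [0.5816, -0.2924, 0.0991]
eef_rot: [-3.097, -0.525, 0.001]
wrist_force: [0.3, -0.2, -1.0]
width: 0.0159
finger_force: 40.0
```

Call:
apply_moves([
  [[0,0,-0.0015],0,0.0],
  [[0,0,0],0,0.0],
  [[0,0,0],0,0.0],
])

```text
clock: 15.25
tool_pos: [0.582, -0.2926, 0.0986]
eef_rot: [3.097, 0.525, 0.001]
wrist_force: [-1.6, 1.0, 5.4]
width: 0.0158
finger_force: 40.0
```

Call:
apply_moves([
  [[0,0,0],0,0.03],
  [[0,0,0],0,0.045],
  [[0,0,0],0,0.045],
  [[0,0,0],0,0.045],
  [[0,0,0],0,0.045],
])

```text
clock: 15.75
tool_pos: [0.5818, -0.2924, 0.098]
eef_rot: [-3.097, -0.525, 0.0]
wrist_force: [0.2, 0.2, -0.5]
width: 0.0446
finger_force: 0.0
```

Call:
apply_moves([
  [[0,0,0.02],0,0.045],
  [[0,0,0.03],0,0.045],
  [[0,0,0.04],0,0.045],
  [[0,0,0.04],0,0.045],
  [[-0.02,0.01,0.03],0,0.045],
])

```text
clock: 16.25
tool_pos: [0.5628, -0.283, 0.2603]
eef_rot: [3.096, 0.525, 0.003]
wrist_force: [0.8, 0.3, 0.3]
width: 0.0452
finger_force: 0.0
```

Call:
apply_moves([
  [[0,0,0],0,0.093],
  [[0,0,0],0,0.093],
])

```text
clock: 16.45
tool_pos: [0.5618, -0.2824, 0.2584]
eef_rot: [3.097, 0.525, 0.001]
wrist_force: [-0.3, -0.2, -0.3]
width: 0.0567
finger_force: 0.0
```

Run:
```python
from h import *
s=observe();print({k:np.round(s[k],4).tolist() for k in ['clock','tool_pos','width']})
im=get_image('wrist');C=cam('wrist',s)
for q,z in [("stylus_grip",.115),("chisel",.01),("gouge",.01)]:
    for d in mark_of('wrist',q)[:1]: print(q,np.round(d["xy"],1),round(d["confidence"],2),np.round(at_z(C,d["xy"],z),4))
cv2.imwrite("pics/w4.png",im[:,:,::-1])
```

```text
{'clock': 16.45, 'tool_pos': [0.5618, -0.2824, 0.2584], 'width': 0.0567}
stylus_grip [273.7 157.3] 0.8 [ 0.5841 -0.2942  0.115 ]
chisel [176.2 147.1] 0.98 [ 0.5383 -0.1715  0.01  ]
gouge [217.7 149.1] 0.94 [ 0.5547 -0.2275  0.01  ]
```

View pics/w4.png

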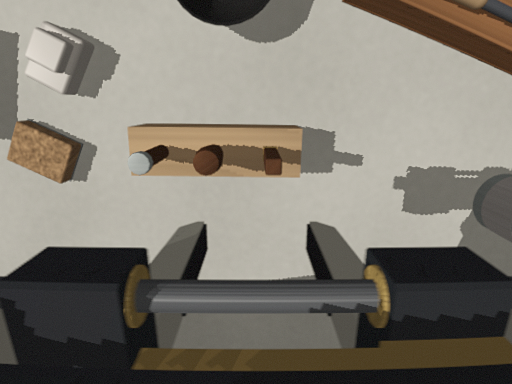

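Tool stands upright at (273,160), gouge and chisel unchanged. Now to the cast block.

Call:
apply_moves([
  [[-0.0039,0.0478,0],-0.018,0.093],
  [[-0.0039,0.0478,0],-0.018,0.093],
  [[-0.0039,0.0478,0],-0.018,0.093],
  [[-0.0039,0.0478,0],-0.018,0.093],
  [[-0.0039,0.0478,0],-0.018,0.093],
])

```text
clock: 17.15
tool_pos: [0.5418, -0.0416, 0.2573]
eef_rot: [-3.118, -0.383, 0.002]
wrist_force: [0.5, 1.0, -0.0]
width: 0.0934
finger_force: 0.0
```

Call:
apply_moves([
  [[-0.0039,0.0478,0],-0.018,0.093],
  [[-0.0039,0.0478,0],-0.018,0.093],
  [[-0.0039,0.0478,0],-0.018,0.093],
  [[-0.0039,0.0478,0],-0.018,0.093],
  [[-0.0039,0.0478,0],-0.018,0.093],
])

```text
clock: 17.65
tool_pos: [0.5223, 0.1975, 0.2573]
eef_rot: [3.132, 0.243, -0.002]
wrist_force: [0.9, -0.4, 0.9]
width: 0.0927
finger_force: 0.0
```

Call:
apply_moves([
  [[0,0,-0.04],0,0.093],
  [[0,0,-0.04],0,0.093],
  [[0,0,-0.03],0,0.093],
  [[0,0,-0.02],0,0.093],
  [[0,0,0],0,0.093],
])

```text
clock: 18.15
tool_pos: [0.521, 0.1951, 0.1248]
eef_rot: [3.131, 0.244, -0.01]
wrist_force: [-0.4, 0.7, 1.4]
width: 0.093
finger_force: 0.0
```

Call:
apply_moves([
  [[0,0,0],0,0.093],
  [[0,0,0],0,0.093],
])

```text
clock: 18.35
tool_pos: [0.5235, 0.1958, 0.1293]
eef_rot: [-3.132, -0.244, -0.003]
wrist_force: [-0.1, -0.3, -0.5]
width: 0.0928
finger_force: 0.0
```

Run:
```python
from h import *
s=observe();print({k:np.round(s[k],4).tolist() for k in ['clock','tool_pos','width','eef_rot','joints']})
r=R.from_rotvec(s['eef_rot']).as_matrix();print('tool y dir',np.arctan2(r[1,1],r[0,1])%np.pi)
im=get_image('wrist');C=cam('wrist',s)
c=np.array([.5225,.196]);y=np.array([-np.sin(.156),np.cos(.156)]);x=np.array([y[1],-y[0]])
im=cv2.resize(im[:,:,::-1],None,fx=2,fy=2,interpolation=cv2.INTER_CUBIC)
def poly(hx,hy,z,col):
    p=proj(C,[np.r_[c+x*a*hx+y*b*hy,z] for a,b in [(1,1),(1,-1),(-1,-1),(-1,1)]]);cv2.polylines(im,[np.int32(p*2+.5)],True,col,1)
poly(.022,.032,.075,(0,0,255));poly(.022,.032,.035,(0,255,0));poly(.05,.075,.035,(255,0,0))
cv2.imwrite("pics/w5.png",im[100:700,112:912])
for d in mark_of('wrist',"cast_block")[:1]: print(d["xy"],d["confidence"],at_z(C,d["xy"],.055))
```

```text
{'clock': 18.35, 'tool_pos': [0.5235, 0.1958, 0.1293], 'width': 0.0928, 'eef_rot': [-3.1317, -0.2443, -0.0026], 'joints': [0.2745, 0.4336, 1.6882, 0.0, 1.0181, 1.6896]}
tool y dir 1.7265204424761265
[256.4, 187.2] 0.94 [0.52557779 0.19661181 0.055     ]
```

View pics/w5.png

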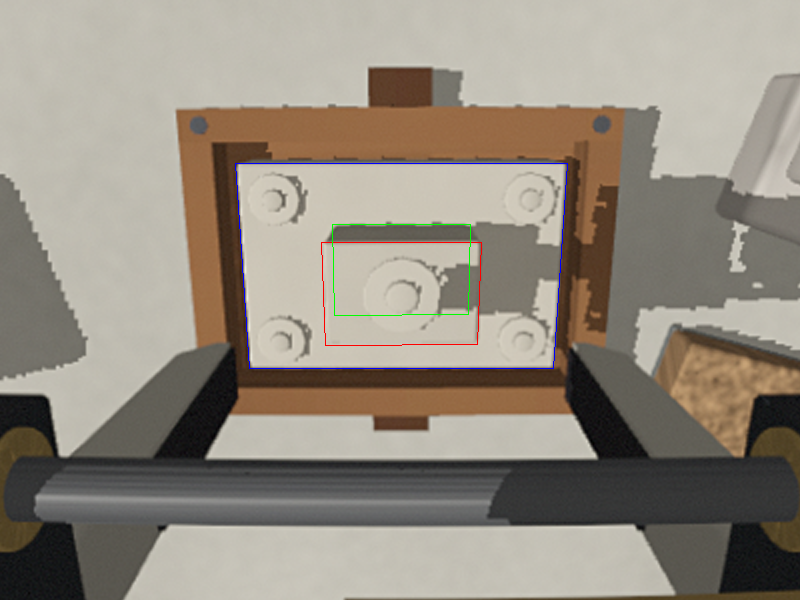

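Overlay fits plate and block (block top (322–481, 242–345)). Descend and grip.

Call:
apply_moves([
  [[-0.001,0,-0.03],0,0.093],
  [[0,0,-0.025],0,0.093],
  [[0,0,-0.02],0,0.093],
  [[0,0,-0.012],0,0.093],
  [[0,0,0],0,0.093],
])

```text
clock: 18.95
tool_pos: [0.5213, 0.1954, 0.0404]
eef_rot: [3.132, 0.244, -0.002]
wrist_force: [-0.6, 0.3, -0.1]
width: 0.0928
finger_force: 0.0
```

Call:
apply_moves([
  [[0,0,0],0,0.093],
  [[0,0,0],0,0.06],
  [[0,0,0],0,0.05],
  [[0,0,0],0,0.05],
  [[0,0,0],0,0.05],
], grip_force=55)

```text
clock: 19.45
tool_pos: [0.5219, 0.1956, 0.0414]
eef_rot: [-3.132, -0.244, -0.001]
wrist_force: [-1.0, 0.1, 0.3]
width: 0.0657
finger_force: 0.0
```

Call:
apply_moves([
  [[0,0,0],0,0.04],
  [[0,0,0],0,0.04],
  [[0,0,0],0,0.04],
])

```text
clock: 19.75
tool_pos: [0.5219, 0.1955, 0.0414]
eef_rot: [3.132, 0.244, 0.0]
wrist_force: [-0.7, -1.0, 3.7]
width: 0.0626
finger_force: 55.0
```

Call:
apply_moves([
  [[0,0,0.002],0,0.04],
  [[0,0,0.005],0,0.04],
  [[0,0,0.006],0,0.04],
  [[0,0,0.006],0,0.04],
  [[0,0,0.006],0,0.04],
])

```text
clock: 20.25
tool_pos: [0.5218, 0.1956, 0.0667]
eef_rot: [-3.132, -0.245, -0.0]
wrist_force: [-0.1, 0.5, -4.6]
width: 0.0624
finger_force: 55.0
```

Call:
apply_moves([
  [[0,0,0.01],0,0.04],
  [[0,0,0.01],0,0.04],
  [[0,0,0.01],0,0.04],
  [[0,0,0.01],0,0.04],
  [[0,0,0.01],0,0.04],
])

```text
clock: 20.75
tool_pos: [0.5218, 0.1956, 0.1171]
eef_rot: [-3.132, -0.244, -0.0]
wrist_force: [-0.1, 0.4, -4.0]
width: 0.0625
finger_force: 55.0
```

Call:
apply_moves([
  [[0,0,0.01],0,0.04],
  [[0,0,0.01],0,0.04],
  [[0,0,0.004],0,0.04],
  [[0,0,0.001],0,0.04],
  [[0,0,0],0,0.04],
])

```text
clock: 21.25
tool_pos: [0.5216, 0.1955, 0.1409]
eef_rot: [3.132, 0.245, -0.001]
wrist_force: [0.1, -0.2, -6.0]
width: 0.0623
finger_force: 55.0
```

Call:
apply_moves([
  [[0,0,0],0,0.04],
  [[0,0,0],0,0.04],
  [[0,0,0],0,0.04],
  [[0,0,0],0,0.04],
  [[0,0,0],0,0.04],
])

```text
clock: 21.75
tool_pos: [0.5217, 0.1956, 0.141]
eef_rot: [3.132, 0.245, -0.0]
wrist_force: [0.5, 0.0, -5.2]
width: 0.0625
finger_force: 55.0
```

Run:
```python
from h import *
s=observe();print({k:np.round(s[k],4).tolist() for k in ['clock','tool_pos','width','wrist_force','torque','finger_force','qvel']})
im=get_image('side');cv2.imwrite("pics/s6.png",cv2.resize(im[90:378,60:444,::-1],(800,600),interpolation=cv2.INTER_CUBIC))
```

```text
{'clock': 21.75, 'tool_pos': [0.5217, 0.1956, 0.141], 'width': 0.0625, 'wrist_force': [0.4869, 0.0156, -5.1659], 'torque': [-0.0336, 0.0109, 0.0244], 'finger_force': 54.9977, 'qvel': [-0.001, -0.0007, 0.0006, -0.0016, 0.0008, -0.0002]}
```

View pics/s6.png

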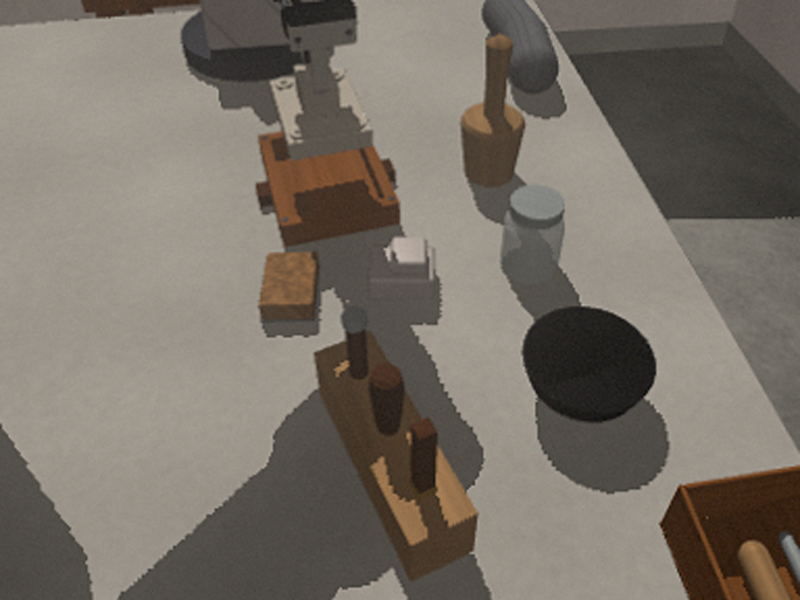

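The cast is held level above its frame at (320,110). The tool stands in its hole at (424,455), and the rest looks undisturbed.

```bash
python3 -c "from workcell import *;print(hand_in())"
```

```text
the job is handed in; nothing more can be done
None
```

The job is handed in at about 22 s: I ran the point tool along the near gap (about 1 cm deep, roughly 4 cm/s) without touching anything, stood it back in its hole and let go of it; the arm now holds the cast steady about 10 cm above its frame, and in the last picture it looks level and the other things look undisturbed.

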